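# Load the buffer bottle through the dust flap of the stainer's reagent dock

### The arm

A 6-joint arm with a two-finger parallel gripper is mounted at the origin on a cart in front of the work surface, level with it; the furniture and walls round the work are solid. World frame = base frame: x ahead of the robot, y to its left, z up, the work surface at z = 0. Lengths are in m, angles in rad, forces in N, time in s.
With the tool pointing down it reaches from about 0.375 to 0.9 m from the base axis. Payload 3.1 kg.
Tool frame: the origin (TCP) lies at the centre of the arm's flange, where the gripper is bolted on; the fingertips stand 182 mm ahead of it and the grasp point (between the pads) lies 164 mm ahead of it; z points along the fingers, y is the line along which they close (so a half turn about z gives the same grasp; the last joint's range is limited). The gripper opens to 87 mm and grips with 3 to 60 N. Pads are 19 mm wide; open, the fingers measure 117 mm over their backs; the gripper's body (75 mm by 190 mm) begins 51 mm behind the grasp point.
Start: joints at [-1.379, 0.527, 1.433, -0, 1.181, -0.178], TCP at [0.226, -0.582, 0.405] pointing down, gripper open.
Joint ranges: [-3.08, 3.08], [-0.75, 2.2], [0.22, 2.44], [-1.43, 4.57], [0, 2.65], [-2.85, 2.85]. Speed limits (rad/s): [2.79, 2.79, 3.14, 3.14, 3.14, 3.14].

### API

Orientations are given as a unit quaternion [x, y, z, w].
In Python, from rig import * gives the robot as it stands.
- The arm moves only by the tool move_arm, never from a script. Its argument "commands" is a list that holds one entry, the list of rows, each a list of 6 numbers: the shift along the tool's x, y, z in units of 40 mm (1.0 is 40 mm), then the turn, a rotation vector about the tool's x, y, z in rad. A call has 1 to 12 rows; each row is the pose to reach, as a shift and turn from the pose commanded when the call began, along the tool's axes at that moment; what a row does not reach only later rows make up. A row lasts 1/8 s, in which the tool goes at most 62.5 mm and 10.7 degrees, less where a joint would pass 70% of its speed; a pose out of reach is approached as far as the arm can. A call with a gripper value outside its range is refused whole. "claw" is the closure, from -1 (fully open) to 1 (shut), so that 0 is half open, set as the call begins (left out, the last holds). The fingers move at their own pace and stop on an object; "squeeze" is the grip in N (left out, the last holds). Time passes only in rows, so rows that repeat a pose let the fingers close. It gives the time, the measured TCP pose, the force, the opening and the grip force at its end, in the units of the state.
- get_obs(): the state, without advancing time (a new reading comes with each control period).
- camera(name): name is "side" or "top"; returns a dict with "pixels" (480x640x3 uint8, blue, green, red), "range_z" (480x640 float32, m along the optical axis (not along the pixel's ray), 0 where there is no reading), "camera_matrix" (3x3 intrinsics, pixels), "D" ([k1, k2, p1, p2, k3] as OpenCV has them; the pictures are not rectified), "extrinsics" (4x4, takes a point from world to camera coordinates). Camera axes: x right, y up, looking along -z (the intrinsics and any distortion apply to the point x, -y, -z); pixel columns grow to the right and rows downward; lengths in m; the calibration is good to about 2 mm. A picture is of the moment at which its call begins.
- hand_in(): hands the job in; it is judged then, once.
The state is a dict: "time": time; "q": joint angles; "joint_velocities": joint speeds; "joint_torque": joint torques, N m; "position": TCP position; "tool_rot": TCP orientation; "ft_force": force on the tool from outside, world axes, zero at the start; "moment": the same for the moment, N m; "grip_width": finger opening in m; "grip_force": force on a finger pad.
Only numpy, scipy, OpenCV 4.12 (cv2) and the standard library are available. Lean on these libraries where they do the work, as an engineer would, in place of code of your own. Each camera call takes 0.05 s, during which the arm holds its last target. There are 200 camera calls.

### The job

Load the buffer bottle (the larger of the two white bottles with a blue screw cap, with a green mark on its label) into the white reagent dock: hold it by its cap over the blue square port, let the bottle itself push the sprung steel dust flap down and aside, and keep hold of it until it stands on the bottom of the well. Then let go and move clear, leaving it upright in the port with its cap on show. The gripper should not touch the flap, and the larger white bottle with the cream cap must stay standing where it is.

Things in the scene. Friction and masses are not known exactly. Their poses are not given: they have to be found in the camera images.
- bottle_mid (a point): Centre, half-way up, of the buffer bottle: white, round, blue screw cap, 125 mm tall, upright, 0.25 kg. Underside 62.5 mm below this point. Body 55 mm in diameter; its shoulder ends 32.5 mm above this point. Above it is the cap, 30 mm wide and 30 mm tall (32.5 to 62.5 mm above): grip there. Not the small bottle with a blue cap (40 mm wide, 100 tall, fixed), which stands 0.11 m or more away.
- white_mid (a point): Centre, half-way up, of the other bottle, a bystander: white, cream screw cap, 66 mm in diameter, 135 mm tall. It stands 0.11 m or more from the buffer bottle, centre to centre.
- reagent_dock: Fixed white instrument, 150 (x) x 116 (y) x 82 mm, display on its front (-x), blue collar on top up to 92 mm. Origin on the worktop below the port's centre; z up, x to its back. Port 82 mm square at the rim (92 mm up), sloped faces narrow it to 66 mm square at 82 mm. The well below is 66 mm wide, its floor 5 mm above the worktop: a seated bottle's centre is 67.5 mm up, its cap 100 to 130 mm.
- dust_flap (a joint): Angle (rad) of the sprung steel flap that shuts the port, 80 mm above the worktop. 0 = shut, level; grows as it swings down into the well about a hinge at the port's back (+x) edge, to 1.55 at most. The spring shuts it (0.06 N m shut, 0.08 fully down); pushing the bottle through takes 3 to 8 N. With the bottle seated it leans on the bottle's side at 1.3 to 1.45.
There are look-alikes about, which are no part of the job. Leave any purple look-alike of the part that bears bottle_mid alone.

How it is judged:
On the way, in this order (a step that is already met when the one before it is completed fails the run):
1. the held bottle pushes the flap open from above the port (value of joint dust_flap above 0.3 rad and z of bottle_mid in the frame of reagent_dock above 0.085 m and horizontal distance between bottle_mid and reagent_dock below 0.02 m and contact force between the fingers and buffer_bottle above 0.5 N), for 0.05 s.
2. the bottle, still held, reaches the bottom of the well (within 8 mm) (z of bottle_mid in the frame of reagent_dock below 0.0755 m and horizontal distance between bottle_mid and reagent_dock below 0.02 m and contact force between the fingers and buffer_bottle above 0.5 N), for 0.05 s.
At the end, for the whole second after the job is handed in: The buffer bottle stands released and at rest on the floor of the well (within 5 mm in height and 20 mm of the port's centre), upright within 10 degrees, with the flap held aside by it (more than 1.0 rad), and the bottle with the cream cap stands within 30 mm of where it stood (z of bottle_mid in the frame of reagent_dock below 0.0725 m and horizontal distance between bottle_mid and reagent_dock below 0.02 m and angle between bottle_mid's own z axis and vertical below 0.17 rad and value of joint dust_flap above 1 rad and linear speed of buffer_bottle below 0.03 m/s and distance of white_mid from where it was at the start of the episode below 0.03 m); the robot touches nothing.
It fails at once if the gripper pushes on the flap (over 2 N) (contact force between the fingers and dust_flap above 2 N).
It fails at once if the bottle with the cream cap is moved over 30 mm or tipped (distance of white_mid from where it was at the start of the episode above 0.03 m or angle between white_mid's own z axis and vertical above 0.35 rad).
It also fails if it takes over 40 s, if anything falls off the work surface, if the arm or the gripper's body presses on something with over 40 N, if the wrist force passes 120 N, or if a joint passes its speed limit or range.

## Working session

There is one attempt and no reset: what is moved stays moved. The work goes in short steps, Python scripts to look and compute and a tool call to move; the robot and the scene stay as the last step left them, time stands still between calls to the robot, and variables do not carry over. Pictures are saved under pics/ and viewed, at most 10 in all, crops included, and the job is handed in when it is done.

Besides the shell and the picture viewer there is one more tool, called after ">>>" by a JSON object that holds its "op" and its "data", one argument or row to a line. move_arm: Moves the arm, as the interface text tells. Its arguments: {"type":"object","properties":{"commands":{"type":"array","items":{"type":"array","items":{"type":"array","items":{"type":"number"}}}},"claw":{"type":"number"},"squeeze":{"type":"number"}},"required":["commands"]}

```bash
mkdir -p pics; cat > h.py <<'E'
from rig import *
import numpy as np, cv2
def world(c):
    K=np.array(c["camera_matrix"]);D=np.array(c["D"]);E=np.array(c["extrinsics"])
    h,w=c["range_z"].shape
    u,v=np.meshgrid(np.arange(w),np.arange(h))
    n=cv2.undistortPoints(np.stack([u,v],-1).reshape(-1,1,2).astype(float),K,D).reshape(h,w,2)
    z=c["range_z"].astype(float)
    P=np.stack([n[...,0]*z,-n[...,1]*z,-z],-1)
    return (P-E[:3,3])@E[:3,:3], z>0
E
python3 - <<'E'
from h import *
o=get_obs();print({k:np.round(v,3) for k,v in o.items()})
ims=[]
for n in("side","top"):
    c=camera(n);cv2.imwrite(f"pics/{n}0.png",c["pixels"]);W,ok=world(c);np.savez(f"{n}0.npz",W=W,ok=ok,p=c["pixels"])
    E=np.array(c["extrinsics"]);print(n,-E[:3,:3].T@E[:3,3],-E[2,:3])
E
```

```text
{'time': np.float64(0.0), 'q': array([-1.379,  0.528,  1.434, -0.   ,  1.181, -0.178]), 'joint_velocities': array([ 0.002,  0.001, -0.001, -0.001,  0.001,  0.   ]), 'joint_torque': array([-1.0000e-03, -4.4005e+01, -1.7659e+01,  6.3000e-02,  5.8000e-02,
       -0.0000e+00]), 'position': array([ 0.226, -0.582,  0.404]), 'tool_rot': array([ 0.983,  0.184, -0.   , -0.001]), 'ft_force': array([ 0.225, -0.322,  0.018]), 'moment': array([ 0.012, -0.007, -0.03 ]), 'grip_force': np.float64(0.0), 'grip_width': np.float64(0.087)}
side [ 0.72264574 -0.86629935  0.67331313] [-0.1649545   0.80222196 -0.57378562]
top [ 0.41722628 -0.03634041  0.92125549] [ 0.16800045  0.00998605 -0.98573634]
```

View pics/side0.png

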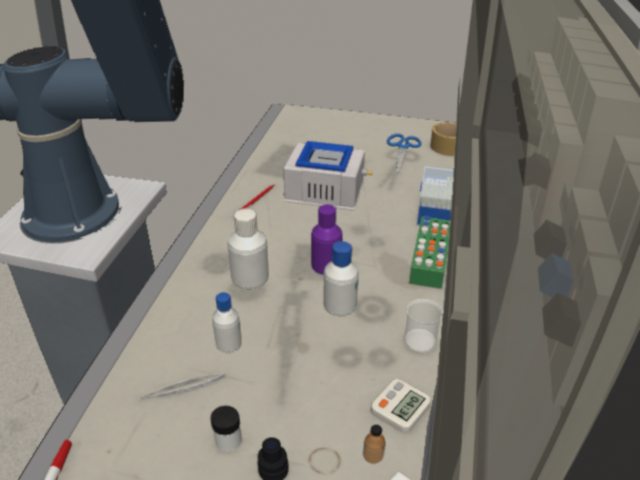

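View pics/top0.png

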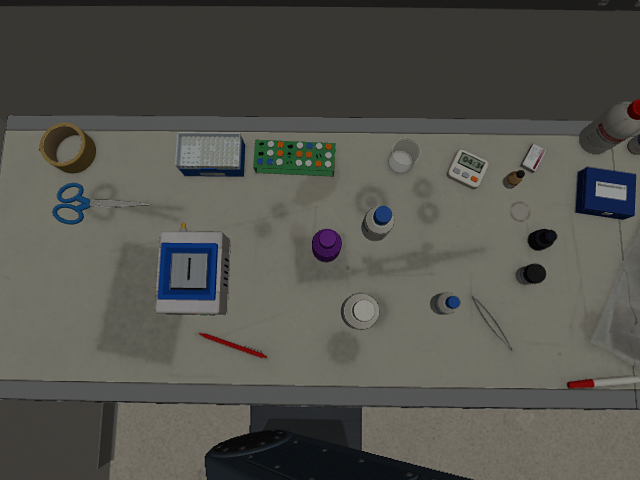

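The side view shows the buffer bottle at (341,280) with its blue cap at (342,252), the cream-capped bottle at (248,250), the purple look-alike at (326,240), the small blue-capped bottle at (227,325) and the dock at (325,170). In the top view the buffer cap is at (383,215), the cream cap at (363,311), the purple bottle at (327,245) and the dock collar at (188,272).

```bash
python3 - <<'E'
from h import *
R={"side":[("buf",(325,365,240,275)),("small",(210,240,290,312)),("dock",(290,370,135,175))],
   "top":[("buf",(360,400,200,235)),("small",(435,465,290,315)),("dock",(150,235,228,318))]}
for n in R:
    f=np.load(f"{n}0.npz");W,p,ok=f["W"],f["p"],f["ok"]
    hsv=cv2.cvtColor(p,cv2.COLOR_BGR2HSV)
    blue=cv2.inRange(hsv,(100,140,60),(125,255,255))>0
    for nm,(a,b,c,d) in R[n]:
        m=np.zeros_like(blue);m[c:d,a:b]=blue[c:d,a:b];m&=ok
        P=W[m];zt=np.percentile(P[:,2],90)
        T=P[P[:,2]>zt-.004]
        print(n,nm,m.sum(),"ztop",zt.round(4),"med",np.median(T,0).round(4),"mid",((np.percentile(T,2,axis=0)+np.percentile(T,98,axis=0))/2).round(4),"ext",np.ptp(T,axis=0).round(3))
        if nm=="dock":
            r=cv2.minAreaRect((T[:,:2]*1000).astype(np.float32));print(r)
    for nm,(a,b,c,d) in {"side":[("cream",(230,265,205,235)),("purple",(305,345,200,270))],"top":[("cream",(340,382,290,332)),("purple",(310,345,225,265))]}[n]:
        m=np.zeros_like(ok);m[c:d,a:b]=ok[c:d,a:b];P=W[m];P=P[P[:,2]>.09];T=P[P[:,2]>np.percentile(P[:,2],97)-.006];print(n,nm,T[:,2].max().round(3),np.median(T,0).round(4))
E
```

```text
side buf 380 ztop 0.1251 med [ 0.6013 -0.1524  0.1244] mid [ 0.6013 -0.1505  0.1242] ext [0.027 0.026 0.006]
side small 196 ztop 0.1 med [ 0.453  -0.2753  0.0989] mid [ 0.4531 -0.2742  0.0986] ext [0.019 0.021 0.006]
side dock 735 ztop 0.0916 med [0.4995 0.1873 0.0903] mid [0.5015 0.1944 0.0903] ext [0.1   0.105 0.006]
((501.1688232421875, 194.2396697998047), (105.23117065429688, 99.82621765136719), 89.99159240722656)
side cream 0.138 [ 0.4364 -0.1164  0.1343]
side purple 0.127 [ 0.5693 -0.064   0.1245]
top buf 209 ztop 0.1261 med [ 0.603  -0.1484  0.1244] mid [ 0.6031 -0.1489  0.1248] ext [0.027 0.028 0.007]
top small 108 ztop 0.1014 med [ 0.4534 -0.2725  0.0995] mid [ 0.4535 -0.2728  0.0999] ext [0.019 0.02  0.006]
top dock 1792 ztop 0.0927 med [0.5052 0.1932 0.0912] mid [0.5034 0.196  0.0916] ext [0.101 0.101 0.008]
((503.12005615234375, 196.12005615234375), (100.60557556152344, 100.76069641113281), 0.3070686459541321)
top cream 0.139 [ 0.4367 -0.1136  0.1345]
top purple 0.128 [ 0.559  -0.0515  0.1243]
```

Buffer cap centre is at (0.602, -0.149) and the port centre at (0.502, 0.195). I'll go above the bottle and turn so that the fingers close along world x, clear of the purple bottle.

>>> {"op": "move_arm", "data": {
  "commands": [
    [[12.68,-6.69,0,0,0,-1.2],[12.68,-6.69,0,0,0,-1.2],[12.68,-6.69,0,0,0,-1.2],[12.68,-6.69,0,0,0,-1.2],[12.68,-6.69,0,0,0,-1.2],[12.68,-6.69,0,0,0,-1.2],[12.68,-6.69,0,0,0,-1.2],[12.68,-6.69,0,0,0,-1.2],[12.68,-6.69,0,0,0,-1.2],[12.68,-6.69,0,0,0,-1.2],[12.68,-6.69,0,0,0,-1.2],[12.68,-6.69,0,0,0,-1.2]]
  ],
  "claw": -1,
  "squeeze": 25
}}

```text
time: 1.6
position: [0.6014, -0.1505, 0.4044]
tool_rot: [0.708, 0.707, -0.0, -0.0]
ft_force: [-0.0, 0.2, -0.2]
grip_width: 0.0873
grip_force: 0.0
```

>>> {"op": "move_arm", "data": {
  "commands": [
    [[0.03,0.02,1.0,0,0,0],[0.03,0.02,2.0,0,0,0],[0.03,0.02,2.6,0,0,0],[0.03,0.02,3.1,0,0,0],[0.03,0.02,3.1,0,0,0],[0.03,0.02,3.1,0,0,0]]
  ]
}}

```text
time: 2.35
position: [0.603, -0.1493, 0.2816]
tool_rot: [0.708, 0.707, 0.0, 0.001]
ft_force: [1.0, 0.2, 0.3]
grip_width: 0.087
grip_force: 0.0
```

```bash
python3 - <<'E'
from h import *
c=camera("side");cv2.imwrite("pics/side1.png",cv2.resize(c["pixels"][200:340,260:430],None,fx=4,fy=4))
print(get_obs()["position"])
E
```

```text
[ 0.60314664 -0.14906768  0.28193478]
```

View pics/side1.png

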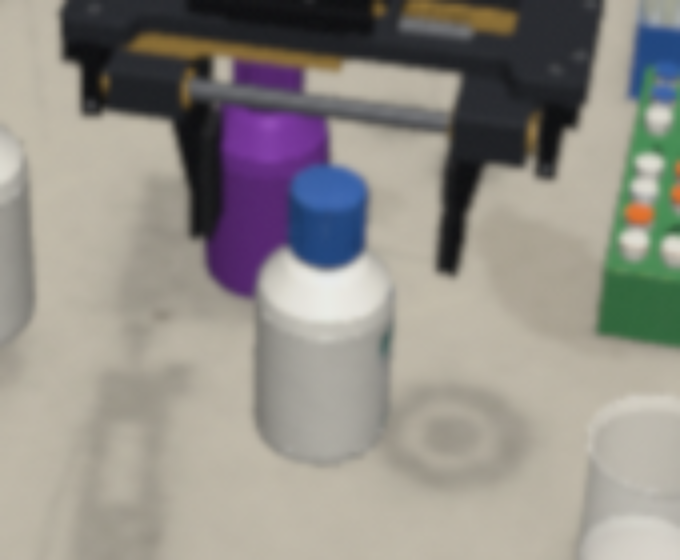

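The crop shows the fingertips at about (205,232) and (448,270) either side of the blue cap at (328,215), well centred on it. The green label mark is at (386,340). Closing now.

>>> {"op": "move_arm", "data": {
  "commands": [
    [[0,0,0.02,0,0,0],[0,0,0.02,0,0,0],[0,0,0.02,0,0,0],[0,0,0.02,0,0,0],[0,0,0.02,0,0,0],[0,0,0.02,0,0,0],[0,0,0.02,0,0,0],[0,0,0.02,0,0,0]]
  ],
  "claw": 1,
  "squeeze": 30
}}

```text
time: 3.4
position: [0.603, -0.1481, 0.2799]
tool_rot: [0.707, 0.707, -0.0, -0.0]
ft_force: [-0.5, -1.1, -0.5]
grip_width: 0.0297
grip_force: 30.0
```

Gripped at 29.7 mm. Next I lift the bottle about 170 mm.

>>> {"op": "move_arm", "data": {
  "commands": [
    [[0,0,-0.5,0,0,0],[0,0,-1.3,0,0,0],[0,0,-2.2,0,0,0],[0,0,-3.2,0,0,0],[0,0,-4.0,0,0,0],[0,0,-4.25,0,0,0],[0,0,-4.25,0,0,0],[0,0,-4.25,0,0,0]]
  ]
}}

```text
time: 4.4
position: [0.6026, -0.1479, 0.4478]
tool_rot: [0.707, 0.707, -0.001, -0.002]
ft_force: [0.2, 0.4, -3.0]
grip_width: 0.0299
grip_force: 30.0
```

>>> {"op": "move_arm", "data": {
  "commands": [
    [[0.4,-0.12,0,0,0,0],[1.3,-0.38,0,0,0,0],[2.4,-0.7,0,0,0,0],[3.6,-1.05,0,0,0,0],[4.8,-1.4,0,0,0,0],[6.0,-1.75,0,0,0,0],[7.1,-2.08,0,0,0,0],[8.0,-2.35,0,0,0,0],[8.4,-2.47,0,0,0,0],[8.57,-2.51,0,0,0,0],[8.57,-2.51,0,0,0,0],[8.57,-2.51,0,0,0,0]]
  ]
}}

```text
time: 5.9
position: [0.5032, 0.1937, 0.4498]
tool_rot: [0.708, 0.707, -0.0, 0.0]
ft_force: [0.4, -0.1, -3.3]
grip_width: 0.0296
grip_force: 30.0
```

```bash
python3 - <<'E'
from h import *
o=get_obs();print(o["position"],o["ft_force"],o["moment"])
c=camera("side");p=c["pixels"];cv2.imwrite("pics/side2.png",cv2.resize(p[30:230,220:440],None,fx=3,fy=3))
W,ok=world(c)
# bottle body: white points between z .14 and .25 near dock
m=ok&(np.hypot(W[...,0]-.502,W[...,1]-.195)<.05)&(W[...,2]>.11)
for lo in np.arange(.14,.31,.02):
    P=W[m&(W[...,2]>lo)&(W[...,2]<lo+.02)]
    if len(P)>5: print(lo.round(2),len(P),"x",np.percentile(P[:,0],[2,98]).round(4),"ymin",np.percentile(P[:,1],5).round(4))
print("zmin",W[m][:,2].min())
E
```

```text
[0.50315322 0.19374835 0.44984877] [ 0.39524352 -0.05276971 -3.2657235 ] [-0.01724394 -0.11763082  0.01518692]
0.16 106 x [0.477  0.5283] ymin 0.167
0.18 265 x [0.4763 0.5291] ymin 0.1658
0.2 268 x [0.4764 0.5298] ymin 0.166
0.22 284 x [0.4762 0.5295] ymin 0.1651
0.24 336 x [0.4795 0.5282] ymin 0.1676
0.26 229 x [0.4788 0.5264] ymin 0.1786
0.28 303 x [0.4782 0.5266] ymin 0.1784
0.3 178 x [0.4739 0.531 ] ymin 0.1801
zmin 0.16864198722361023
```

View pics/side2.png

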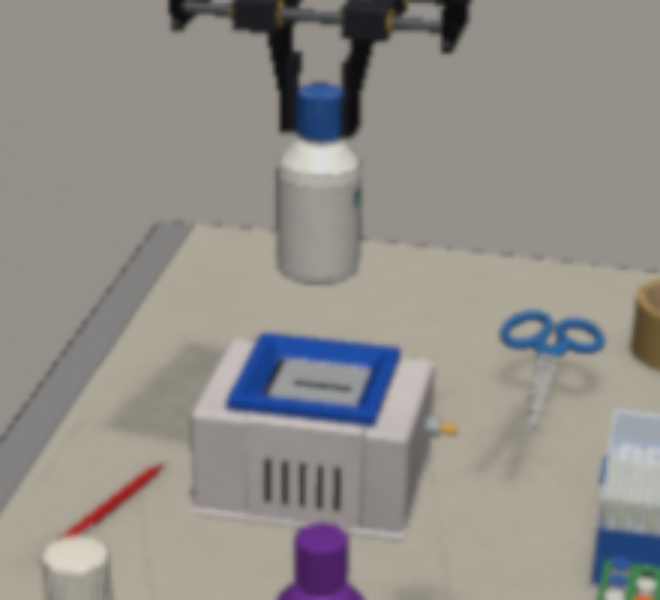

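The bottle hangs upright over the port: bottle at crop (318,215), port collar at (315,375), and its bottom is about 0.169 m up. Next I lower it into the collar.

>>> {"op": "move_arm", "data": {
  "commands": [
    [[0.03,-0.03,0.5,0,0,0],[0.03,-0.03,1.1,0,0,0],[0.03,-0.03,1.6,0,0,0],[0.03,-0.03,1.9,0,0,0],[0.03,-0.03,2.1,0,0,0],[0.03,-0.03,2.3,0,0,0],[0.03,-0.03,2.5,0,0,0],[0.03,-0.03,2.7,0,0,0],[0.03,-0.03,2.9,0,0,0],[0.03,-0.03,3.0,0,0,0],[0.03,-0.03,3.0,0,0,0]]
  ]
}}

```text
time: 7.32
position: [0.5007, 0.1959, 0.3291]
tool_rot: [0.707, 0.707, -0.001, -0.001]
ft_force: [-2.2, 1.1, -1.6]
grip_width: 0.0294
grip_force: 30.0
```

>>> {"op": "move_arm", "data": {
  "commands": [
    [[0,0,0.15,0,0,0],[0,0,0.3,0,0,0],[0,0,0.45,0,0,0],[0,0,0.6,0,0,0],[0,0,0.75,0,0,0],[0,0,0.88,0,0,0],[0,0,0.96,0,0,0],[0,0,1.02,0,0,0],[0,0,1.02,0,0,0],[0,0,1.02,0,0,0]]
  ]
}}

```text
time: 8.57
position: [0.5013, 0.1959, 0.2891]
tool_rot: [0.707, 0.707, -0.0, -0.0]
ft_force: [-1.3, -0.6, -3.3]
grip_width: 0.0297
grip_force: 30.0
```

Now I creep down to the well floor.

>>> {"op": "move_arm", "data": {
  "commands": [
    [[0,0,0.04,0,0,0],[0,0,0.07,0,0,0],[0,0,0.1,0,0,0],[0,0,0.12,0,0,0],[0,0,0.14,0,0,0],[0,0,0.14,0,0,0]]
  ]
}}

```text
time: 9.32
position: [0.5015, 0.196, 0.2848]
tool_rot: [0.707, 0.707, 0.0, 0.0]
ft_force: [-3.5, 0.1, 7.9]
grip_width: 0.0299
grip_force: 30.0
```

An 11 N rise in force shows the bottle is on the floor. I release it and go straight up.

>>> {"op": "move_arm", "data": {
  "commands": [
    [[0,0,0,0,0,0],[0,0,0,0,0,0],[0,0,0,0,0,0],[0,0,0,0,0,0],[0,0,0,0,0,0],[0,0,0,0,0,0],[0,0,-0.5,0,0,0],[0,0,-1.3,0,0,0],[0,0,-2.5,0,0,0],[0,0,-3.7,0,0,0],[0,0,-4.0,0,0,0],[0,0,-4.0,0,0,0]]
  ],
  "claw": -0.5
}}

```text
time: 10.82
position: [0.5013, 0.1959, 0.4439]
tool_rot: [0.707, 0.707, 0.0, 0.0]
ft_force: [0.7, 0.3, 0.4]
grip_width: 0.0655
grip_force: 0.0
```

```bash
python3 - <<'E'
from h import *
for n in("side","top"):
    c=camera(n);p=c["pixels"];W,ok=world(c)
    if n=="side":cv2.imwrite("pics/side3.png",cv2.resize(p[90:290,210:430],None,fx=3,fy=3))
    blue=cv2.inRange(cv2.cvtColor(p,cv2.COLOR_BGR2HSV),(100,140,60),(125,255,255))>0
    P=W[ok&blue&(np.hypot(W[...,0]-.502,W[...,1]-.195)<.04)&(W[...,2]>.1)&(W[...,2]<.16)]
    if len(P)>5:
        z=np.percentile(P[:,2],95);T=P[P[:,2]>z-.004];print(n,len(P),z.round(4),T.mean(0).round(4))
E
```

```text
side 207 0.1299 [0.5011 0.1906 0.1285]
top 230 0.1312 [0.5019 0.1945 0.1293]
```

View pics/side3.png

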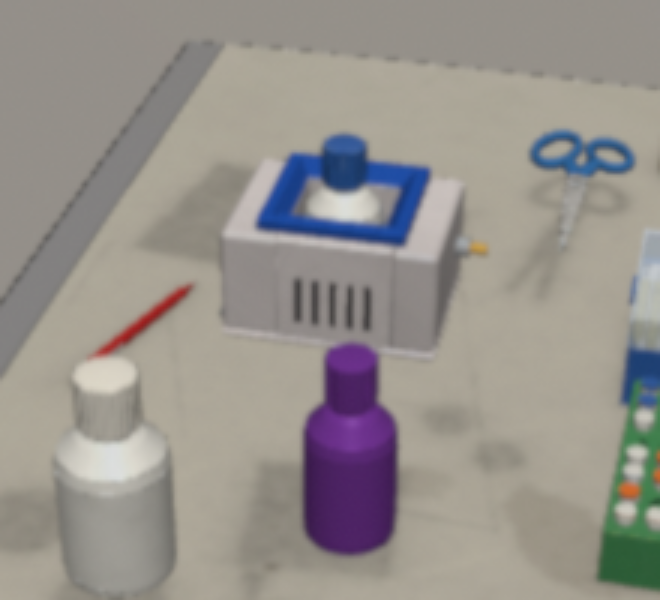

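The bottle is seated upright in the port, with its cap at crop (345,162) and its top at 0.130 m as expected. The arm is clear, and the cream-capped (115,470) and purple (350,450) bottles are still standing.

```bash
python3 -c "
from rig import *
print(hand_in())"
```

```text
the job is handed in; nothing more can be done
None
```

The buffer bottle stands released and upright on the floor of the dock's well with its cap showing; the cream-capped bottle was not touched, and the job was handed in at about 11 s without returning a verdict.

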